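Clear the drilling stand of offcuts and bar ends

ROBOT

A 6-joint arm with a two-finger parallel gripper is mounted at the origin on the work surface. World frame = base frame: x ahead of the robot, y to its left, z up, the work surface at z = 0. Lengths are in m, angles in rad, forces in N, time in s.
With the tool pointing down it reaches from about 0.425 to 0.925 m from the base axis. Payload 12.5 kg.
Tool frame: the origin (TCP) lies on the centre line of the jaws, within the pads' length; the fingertips stand 25 mm ahead of it and the grasp point (between the pads) lies 6 mm ahead of it; z points along the fingers, y is the line along which they close (so a half turn about z gives the same grasp; the last joint's range is limited). The gripper opens to 85 mm and grips with 20 to 120 N. Pads are 22 mm wide; open, the fingers measure 114 mm over their backs; the gripper's body (76 mm by 85 mm) begins 54 mm behind the grasp point. The pads swing forward as they close: fully open they stand 13 mm farther back than shut.
Start: joints at [-1.349, 0.491, 1.559, -0, 1.092, -0.106], TCP at [0.201, -0.592, 0.256] pointing down, gripper open.
Joint ranges: [-3.1, 3.1], [-0.84, 2.19], [0.05, 2.79], [-1.13, 4.28], [0.06, 2.93], [-2.69, 2.69]. Speed limits (rad/s): [2.22, 2.22, 2.79, 3.14, 3.14, 3.14].

INTERFACE

Orientations are given as a rotation vector (axis times angle).
In Python, from cell import sensors, eyes, close_job gives the robot as it stands. The module is installed in compiled form; this text tells all that it offers.
- The arm moves only by the tool drive_tool, never from a script. Its argument "increments" is a list of rows, each a list of 7 numbers: the shift along the world's x, y, z each as a share of 0.15 m, from -1 to 1, then the turn, a rotation vector about the world's x, y, z each as a share of 45 degrees, from -1 to 1, then the closure, from -1 (fully open) to 1 (shut). A call has 1 to 12 rows; each row shifts and turns the commanded pose from where the row before left it; what a row does not reach is not made up. A row lasts 1/12 s, in which the tool goes at most 41.7 mm and 7.16 degrees, less where a joint would pass 70% of its speed; a pose out of reach is approached as far as the arm can. A call with a number of a shift or a turn outside -1 to 1 is refused whole. A call with a gripper value outside its range is refused whole. The fingers move at their own pace and stop on an object; the grip force is fixed at half the most. Time passes only in rows, so rows that do not move let the fingers close. It gives the time, the measured TCP pose, the force, the opening and the grip force at its end, in the units of the state.
- sensors.get_obs(): the state, without advancing time (a new reading comes with each control period).
- eyes.snapshot(name): name is "scene" or "top"; returns a dict with "pixels" (384x512x3 uint8, red, green, blue), "depth" (384x512 float32, m along the optical axis (not along the pixel's ray), 0 where there is no reading), "intrinsics" (3x3 intrinsics, pixels), "position" and "attitude" of the camera in the world. Camera axes: x right, y down, z forward; pixel columns grow to the right and rows downward; lengths in m; the calibration is good to about 2 mm. A picture is of the moment at which its call begins.
- close_job(): hands the job in; it is judged then, once.
The state is a dict: "t": time; "joint_positions": joint angles; "qd": joint speeds; "tau": joint torques, N m; "tcp_pos": TCP position; "ee_rot": TCP orientation; "wrist_force": force on the tool from outside, world axes, zero at the start; "ft_torque": the same for the moment, N m; "finger_gap": opening from 0.0 (shut) to 1.0 (fully open); "grasp_force": force on a finger pad.
Only numpy, scipy, OpenCV 4.12 (cv2) and the standard library are available. Lean on these libraries where they do the work, as an engineer would, in place of code of your own. Each camera call takes 0.05 s, during which the arm holds its last target. There are 200 camera calls.

TASK

Clear the scrap off the drilling stand into the scrap bin: the three stepped wooden offcuts, and the two steel bar ends in the channel, which you push along the channel and out over its end into the bin with the push stick, never touching them with the fingers and moving the stick slowly while it is in the channel (about 5 cm a second). Hang the push stick back in its holder, and leave the finished blocks with holes, the drill bits, the bottle, the screwdriver and the ear muffs as they are.

Things in the scene. Friction and masses are not known exactly. Their poses are not given: they have to be found in the camera images.
- stand: low drilling stand, fixed (all sizes here and below in mm): a dark steel plate on four short legs, its top 100 above the bench and 20 thick. Origin on the bench; x points away from the robot's side, y along the plate, z up. The plate spans x -120..140, y -170..170.
- channel (a point): middle of the channel's floor, at stand x = 50, y = 0, z = 100 (the plate's top), axes as the stand. Two aluminium rails along y, 5 thick and 20 high, form a straight channel 24 wide inside over the plate's whole length, open at both ends (170 either side of this point).
- bit_block (a point): wooden block of drill bits fixed along the plate's far edge; this point is the centre of its underside, at stand x = 124. 26 (x) x 200 (y); the bits reach 63 above the plate.
- bin: scrap bin: plain open-topped grey steel box without dividers, fixed on the bench under one end of the channel, 140 (x) x 150 (y) x 70 high, walls 4. Origin at the centre of its underside, axes as the stand; it is at stand x = 50, y = +215 or -215, so the plate's end overhangs 30 of its mouth and the channel opens above it.
- parts_tray: tray of good bolts: same outer size and colour as the bin but divided in four and holding bolts; fixed at the other end of the channel. Origin at the centre of its underside.
- offcut_a: light-wood batten offcut, 56 (its x) x 28 (its y) x 26 high, stepped: the 22 at its +x end are only 13 high, the 34 at its -x end full height; grip that part across the 28. Origin at the centre of the underside of the whole length, z up. About 40 g. Lies on the plate, on the robot's side of the channel, at any yaw.
- offcut_b: light-wood batten offcut, 50 (its x) x 34 (its y) x 24 high, stepped: the 16 at its +x end are only 12 high, the 34 at its -x end full height; grip that part across the 34. Origin at the centre of the underside of the whole length, z up. About 40 g. Lies on the plate, on the robot's side of the channel, at any yaw.
- offcut_c: light-wood batten offcut, 68 (its x) x 28 (its y) x 24 high, stepped: the 24 at its +x end are only 12 high, the 44 at its -x end full height; grip that part across the 28. Origin at the centre of the underside of the whole length, z up. About 40 g. Lies across the channel on top of the two rails (underside at z = 120).
- slug_1: round steel-bar end, a disc 18 in diameter and 16 high, standing in the channel on its floor; oiled, it slides easily, about 30 g. Origin at the centre of its underside.
- slug_2: second steel-bar end, the same as slug_1. slug_1 starts on the -y side of the channel's middle and slug_2 on the +y side, both within 72 of the middle.
- stick: push stick, hanging upright in its holder, about 90 g. Origin at its tip (centre of the bottom end), z up along it. Stem 16 in diameter from z = 0 to 60; black round collar 60 in diameter, z = 60..66; wooden square handle 24 x 24 (sides along its x and y), z = 66..121, to be gripped from above. The stick stands at any yaw.
- holder: stick holder, fixed on the bench: an upright square wooden tube 48 x 48 outside, 36 x 36 mouth, rim 75 above the bench, on a 90 x 90 foot. Origin on the bench under its centre. The stem hangs inside and the collar rests on the rim, so the tip is 15 above the bench.
- block_1: finished wooden block, 46 x 46 x 28 high with an upright 16 mm hole through its middle; origin at the centre of its underside. Loose on the stand's plate; not debris.
- block_2: finished wooden block, 46 x 46 x 28 high with an upright 16 mm hole through its middle; origin at the centre of its underside. Loose on the stand's plate; not debris.
- bottle: closed white bottle, 60 in diameter, 140 high, standing on the bench; origin at the centre of its underside.
- screwdriver: screwdriver lying on the bench beyond the stand.
- ear_muffs: yellow and black ear muffs, about 130 x 155 x 75 high, lying on the bench beyond the stand.

How it is judged:
By the outcome, as a careful person would: the job done as asked, in the order asked, and still so for the second after the job is handed in, with the robot touching nothing.
It also fails if it takes over 72 s, if anything falls off the work surface, if the arm or the gripper's body presses on something with over 40 N, if the wrist force passes 120 N, or if a joint passes its speed limit or range.

## Working session

There is one attempt and no reset: what is moved stays moved. The work goes in short steps, Python scripts to look and compute and a tool call to move; the robot and the scene stay as the last step left them, time stands still between calls to the robot, and variables do not carry over. Pictures are saved under pics/ and viewed, at most 10 in all, crops included, and the job is handed in when it is done.

Besides the shell and the picture viewer there is one more tool, called after ">>>" by a JSON object that holds its "name" and its "arguments", one argument or row to a line. drive_tool: Moves the arm, as the interface text tells. Shift numbers are shares of 0.15 m and turn numbers shares of 45 degrees, none past 1 either way. Its arguments: {"type":"object","properties":{"increments":{"type":"array","items":{"type":"array","items":{"type":"number"}}}},"required":["increments"]}

```bash
mkdir -p pics; ls; python3 - <<'E'
from cell import sensors, eyes
import cv2,numpy as np
for n in ("top","scene"):
    s=eyes.snapshot(n); np.savez(f"{n}0.npz",**s)
    cv2.imwrite(f"pics/{n}0.png",cv2.resize(s["pixels"][:,:,::-1],(800,600),interpolation=cv2.INTER_CUBIC))
    print(n,s["intrinsics"],s["position"],s["attitude"])
print(sensors.get_obs())
E
```

```text
pics
top [[398.26200127   0.         255.10499846]
 [  0.         398.26200127 185.73379253]
 [  0.           0.           1.        ]] [ 0.45519919 -0.01001685  1.11114453] [-2.18384569  2.12147701 -0.15418219]
scene [[479.61703702   0.         251.66376791]
 [  0.         479.61703702 186.17949862]
 [  0.           0.           1.        ]] [ 1.00024174 -0.76347784  0.80373601] [-2.1997164  -0.53201386  0.25795549]
{'t': 0.1, 'joint_positions': array([-1.34858211e+00,  4.91495261e-01,  1.55941019e+00, -2.69270178e-05,
        1.09169939e+00, -1.05597949e-01]), 'qd': array([-0.00056942,  0.00082318, -0.0020602 , -0.00072311,  0.00022671,
        0.00048475]), 'tau': array([ 4.79003764e-03, -6.19448590e+01, -2.62026697e+01, -2.49399119e-05,
        2.91003089e-03,  3.42286924e-06]), 'tcp_pos': array([ 0.20120948, -0.5915316 ,  0.25578119]), 'ee_rot': array([-3.09848854e+00, -5.12478244e-01,  1.30073209e-04]), 'wrist_force': array([-0.1257815 , -0.44164817,  0.41459484]), 'ft_torque': array([ 0.02810938, -0.01180405,  0.01494542]), 'grasp_force': 0.0, 'finger_gap': 0.9997340493055663}
```

View pics/top0.png

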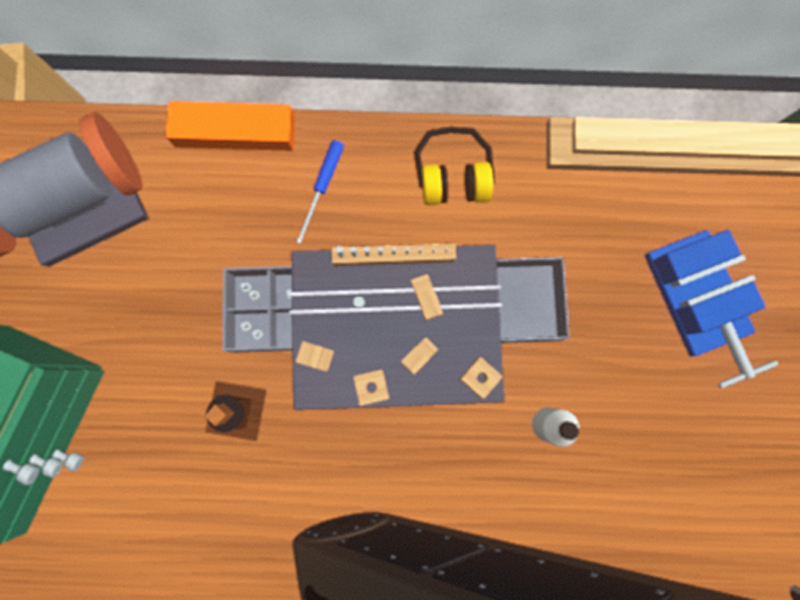

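View pics/scene0.png

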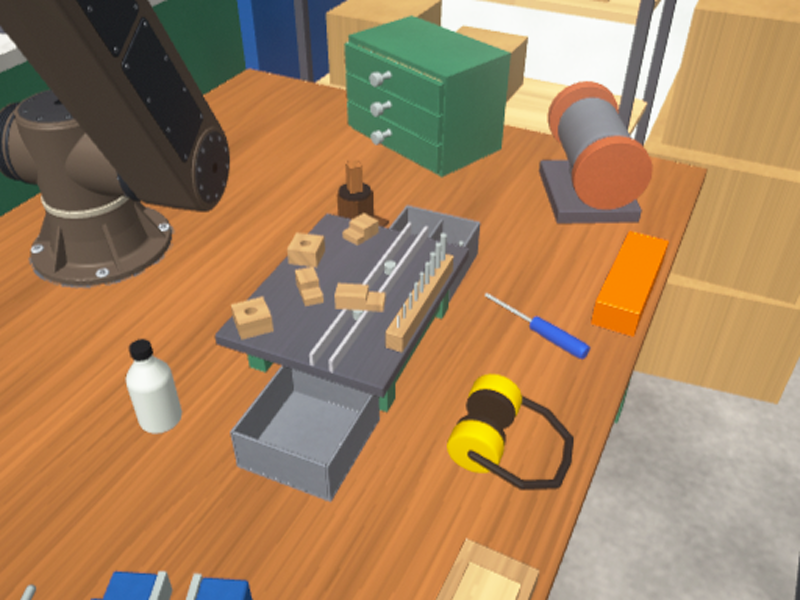

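The top view shows the bin at right (−y, px 533,300) and the divided tray at left. The holder and stick are at (225,410), slug_2 at (358,301), and offcut c across the rails at (427,297). Offcuts a and b are at (315,356) and (420,356), and the holed blocks at (371,388) and (482,377). The scene view shows slug_1 peeking out beside offcut c at (358,315).

```bash
cat > h.py <<'E'
import numpy as np,cv2
from scipy.spatial.transform import Rotation as R
def load(n): return dict(np.load(n))
def cloud(s):
    K=s["intrinsics"];v,u=np.mgrid[:384,:512];d=s["depth"]
    p=np.stack([(u-K[0,2])/K[0,0]*d,(v-K[1,2])/K[1,1]*d,d],-1)
    return p@R.from_rotvec(s["attitude"]).as_matrix().T+s["position"]
def ray(s,uv,z):
    K=s["intrinsics"];uv=np.atleast_2d(uv).astype(float)
    d=np.c_[(uv-K[[0,1],2])/K[0,0],np.ones(len(uv))]@R.from_rotvec(s["attitude"]).as_matrix().T
    return s["position"]+d*((z-s["position"][2])/d[:,2])[:,None]
E
python3 - <<'E'
from h import *
for n in("top0","scene0"):
    s=load(n+".npz");P=cloud(s);hsv=cv2.cvtColor(s["pixels"],cv2.COLOR_RGB2HSV)
    roi=(P[...,0]>.3)&(P[...,0]<.9)&(abs(P[...,1])<.5)&(s["depth"]>0)
    z=P[...,2]
    print(n,"bench z",np.median(z[roi&(z<.03)]))
    pl=roi&(hsv[...,1]<90)&(hsv[...,2]<130)&(abs(z-.1)<.008)
    k,l,st,_=cv2.connectedComponentsWithStats(pl.astype(np.uint8)); i=1+np.argmax(st[1:,4])
    q=P[l==i];print(" plate z",np.median(q[:,2]),cv2.minAreaRect(q[:,:2].astype(np.float32)*1000))
    w=roi&(hsv[...,1]>60)&(z>.107)&(z<.3)
    k,l,st,c=cv2.connectedComponentsWithStats(w.astype(np.uint8))
    for i in range(1,k):
        if st[i,4]<25: continue
        q=P[l==i]; hi=np.percentile(q[:,2],95); t=q[q[:,2]>hi-.005]
        print(" obj px",c[i].round(1),st[i,4],"med",np.median(q,0).round(3),"hi",hi.round(4),"all",[np.round(a,1) for a in cv2.minAreaRect(q[:,:2].astype(np.float32)*1000)],"toprect",[np.round(a,1) for a in cv2.minAreaRect(t[:,:2].astype(np.float32)*1000)],"hist",np.histogram(q[:,2],np.arange(.105,.16,.005))[0])
    br=roi&(hsv[...,1]<60)&(z>.105)&(z<.135)
    k,l,st,c=cv2.connectedComponentsWithStats(br.astype(np.uint8))
    for i in range(1,k):
        if st[i,4]<15: continue
        q=P[l==i];print(" grey",c[i].round(1),st[i,2:],q.mean(0).round(4),[np.round(a,1) for a in cv2.minAreaRect(q[:,:2].astype(np.float32)*1000)])
s=load("top0.npz");cv2.imwrite("pics/topc.png",cv2.resize(s["pixels"][150:285,125:375,::-1],None,fx=3.2,fy=3.2,interpolation=cv2.INTER_CUBIC))
s=load("scene0.npz");cv2.imwrite("pics/scc.png",cv2.resize(s["pixels"][95:260,130:320,::-1],None,fx=3.6,fy=3.6,interpolation=cv2.INTER_CUBIC))
E
```

```text
top0 bench z -0.0005903285932138402
 plate z 0.09898662322936103 ((484.89190673828125, -13.714889526367188), (152.1597137451172, 338.8173522949219), 3.561251163482666)
 obj px [68.7 96.9] 914 med [0.792 0.453 0.167] hi 0.1887 all [array([803.9, 463.7]), array([136.5,  26. ]), np.float64(28.5)] toprect [array([806. , 465.4]), array([62.3, 25.6]), np.float64(29.8)] hist [19 29 30 30 35 37 41 40 38 47 47]
 obj px [253.7 162.5] 826 med [ 0.649 -0.011  0.129] hi 0.1325 all [array([652. ,  -4.3]), array([ 27. , 197.3]), np.float64(3.5)] toprect [array([651.8,  -4.4]), array([ 26.4, 196.9]), np.float64(3.7)] hist [ 20  23  34  40 476 208   3   9   2   4   4]
 obj px [273.  189.9] 324 med [ 0.58  -0.058  0.141] hi 0.1453 all [array([582.5, -58.3]), array([68.4, 28.4]), np.float64(20.8)] toprect [array([571.3, -62.7]), array([44., 28.]), np.float64(21.1)] hist [  0   0   1   7  32  74  15 173  22   0   0]
 obj px [268.5 227. ] 255 med [ 0.49  -0.049  0.123] hi 0.1275 all [array([490.3, -50. ]), array([26.5, 55.4]), np.float64(46.3)] toprect [array([482.4, -42.4]), array([26.1, 33.3]), np.floa
[... 4431 characters left out ...]
  0.126] hi 0.1293 all [array([ 458.2, -150.1]), array([46.8, 51.1]), np.float64(50.6)] toprect [array([ 458.2, -150.1]), array([46.8, 51.1]), np.float64(50.6)] hist [ 28  49  55  54 266  11   0   0   0   0   0]
 grey [366.  100.3] [ 5 12 33] [0.7263 0.4862 0.1238] [array([726.1, 486.9]), array([ 4.7, 30.7]), np.float64(27.3)]
 grey [252.8 165.4] [ 42  44 491] [0.5739 0.0667 0.1153] [array([572.3,  68.3]), array([ 36.9, 186. ]), np.float64(3.5)]
 grey [217.5 214.3] [ 41  39 486] [ 0.5866 -0.1233  0.1147] [array([ 584.9, -118.1]), array([ 36.8, 128.9]), np.float64(3.9)]
 grey [ 92.4 232.3] [ 18  18 174] [ 0.3885 -0.2896  0.117 ] [array([ 386.2, -288.3]), array([34.2, 24.6]), np.float64(49.5)]
```

View pics/topc.png

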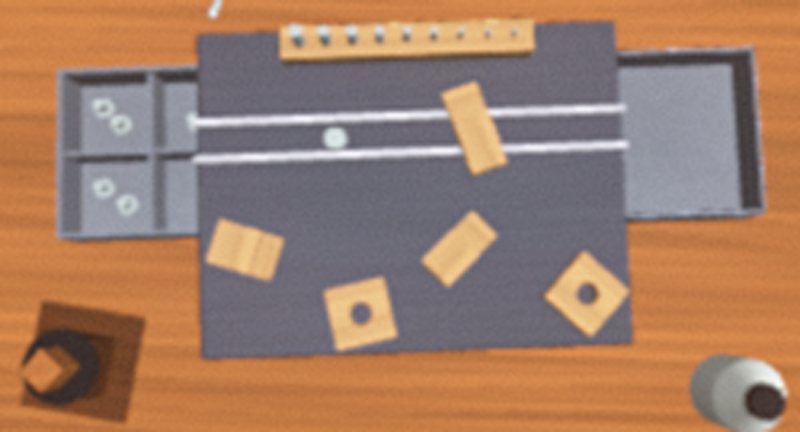

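View pics/scc.png

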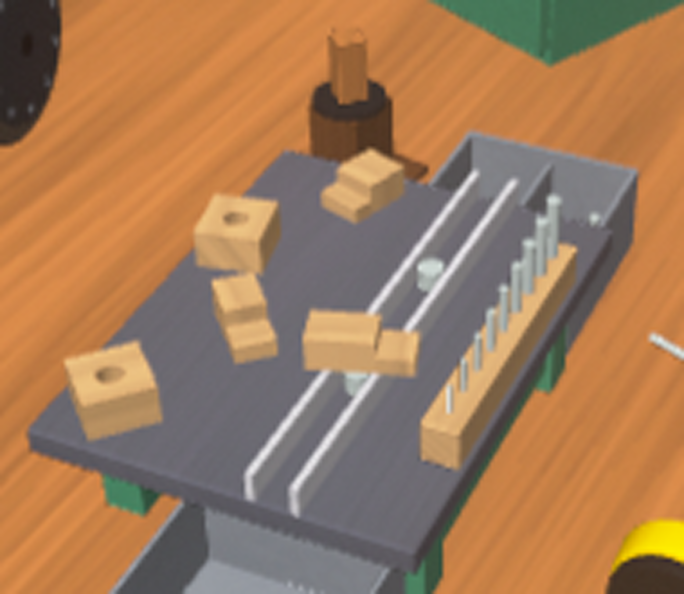

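Measurements from both views agree: the channel runs at 3.65° yaw, its middle is at about (0.578, −0.009), and the plate is at z ≈ 0.0995. The crops confirm this layout, with slug_2 at crop px (335,138) and slug_1 just on the −y side of offcut c at crop px (356,383). I'll take offcut c first.

>>> {"name": "drive_tool", "arguments": {
  "increments": [
    [0.154, 0.22, 0, 0, 0, 0.0043, -0.3],
    [0.154, 0.22, 0, 0, 0, 0.0043, -0.3],
    [0.154, 0.22, 0, 0, 0, 0.0043, -0.3],
    [0.154, 0.22, 0, 0, 0, 0.0043, -0.3],
    [0.154, 0.22, 0, 0, 0, 0.0043, -0.3],
    [0.154, 0.22, 0, 0, 0, 0.0043, -0.3],
    [0.154, 0.22, 0, 0, 0, 0.0043, -0.3],
    [0.154, 0.22, 0, 0, 0, 0.0043, -0.3],
    [0.154, 0.22, 0, 0, 0, 0.0043, -0.3],
    [0.154, 0.22, 0, 0, 0, 0.0043, -0.3],
    [0.154, 0.22, 0, 0, 0, 0.0043, -0.3],
    [0.154, 0.22, 0, 0, 0, 0.0043, -0.3]
  ]
}}

```text
t: 1.1
tcp_pos: [0.4792, -0.1938, 0.2563]
ee_rot: [-3.088, -0.575, 0.0]
wrist_force: [0.2, -1.5, 0.0]
finger_gap: 0.649
grasp_force: 0.0
```

>>> {"name": "drive_tool", "arguments": {
  "increments": [
    [0.154, 0.22, 0, 0, 0, 0, -0.3],
    [0.154, 0.22, 0, 0, 0, 0, -0.3],
    [0.154, 0.22, 0, 0, 0, 0, -0.3],
    [0.154, 0.22, 0, 0, 0, 0, -0.3],
    [0, 0, -0.12, 0, 0, 0, -0.3],
    [0, 0, -0.12, 0, 0, 0, -0.3],
    [0, 0, -0.1, 0, 0, 0, -0.3],
    [0, 0, 0, 0, 0, 0, -0.3],
    [0, 0, 0, 0, 0, 0, -0.3]
  ]
}}

```text
t: 1.85
tcp_pos: [0.5707, -0.0637, 0.2049]
ee_rot: [-3.088, -0.575, 0.002]
wrist_force: [0.0, -0.0, 1.4]
finger_gap: 0.653
grasp_force: 0.0
```

>>> {"name": "drive_tool", "arguments": {
  "increments": [
    [0, 0.003, -0.09, 0, 0, 0, -0.3],
    [0, 0, -0.09, 0, 0, 0, -0.3],
    [0, 0, -0.09, 0, 0, 0, -0.3],
    [0, 0, -0.06, 0, 0, 0, -0.3],
    [0, 0, -0.04, 0, 0, 0, -0.3],
    [0, 0, 0, 0, 0, 0, 0.2],
    [0, 0, 0, 0, 0, 0, 0.6],
    [0, 0, 0, 0, 0, 0, 1],
    [0, 0, 0, 0, 0, 0, 1],
    [0, 0, 0, 0, 0, 0, 1],
    [0, 0, 0, 0, 0, 0, 1],
    [0, 0, 0, 0, 0, 0, 1]
  ]
}}

```text
t: 2.85
tcp_pos: [0.5713, -0.0634, 0.1507]
ee_rot: [3.088, 0.575, 0.002]
wrist_force: [-0.2, -0.5, 6.8]
finger_gap: 0.312
grasp_force: 59.6
```

>>> {"name": "drive_tool", "arguments": {
  "increments": [
    [0, 0, 0.1, 0, 0, 0, 1],
    [0, 0, 0.15, 0, 0, 0, 1],
    [0, 0, 0.15, 0, 0, 0, 1],
    [0.02, -0.1, 0.06, 0, 0, 0, 1],
    [0.02, -0.2, 0, 0, 0, 0, 1],
    [0.02, -0.22, 0, 0, 0, 0, 1],
    [0.02, -0.22, 0, 0, 0, 0, 1],
    [0, -0.22, 0, 0, 0, 0, 1],
    [0, -0.16, 0, 0, 0, 0, 1],
    [0, -0.1, 0, 0, 0, 0, 1],
    [0, 0, 0, 0, 0, 0, 1],
    [0, 0, -0.1, 0, 0, 0, 1]
  ]
}}

```text
t: 3.85
tcp_pos: [0.5835, -0.2469, 0.2059]
ee_rot: [3.087, 0.573, 0.005]
wrist_force: [0.4, 0.2, -0.3]
finger_gap: 0.315
grasp_force: 59.1
```

>>> {"name": "drive_tool", "arguments": {
  "increments": [
    [0, 0, -0.2, 0, 0, 0, 1],
    [0, 0, -0.2, 0, 0, 0, 1],
    [0, 0, -0.2, 0, 0, 0, 1],
    [0, 0, -0.15, 0, 0, 0, 1],
    [0, 0, -0.08, 0, 0, 0, 1],
    [0, 0, 0, 0, 0, 0, 1],
    [0, 0, 0, 0, 0, 0, 0.1],
    [0, 0, 0, 0, 0, 0, 0],
    [0, 0, 0, 0, 0, 0, 0],
    [0, 0, 0, 0, 0, 0, 0],
    [0, 0, 0.1, 0, 0, 0, 0],
    [0, 0, 0.2, 0, 0, 0, 0]
  ]
}}

```text
t: 4.85
tcp_pos: [0.5818, -0.2457, 0.1228]
ee_rot: [-3.086, -0.575, 0.005]
wrist_force: [0.1, -0.1, -0.1]
finger_gap: 0.499
grasp_force: 0.0
```

>>> {"name": "drive_tool", "arguments": {
  "increments": [
    [0, 0, 0.2, 0, 0, 0, -0.2],
    [0, 0, 0.2, 0, 0, 0, -0.2],
    [0, 0.05, 0.17, 0, 0, 0, -0.2],
    [-0.058, 0.22, 0, 0, 0, 0.108, -0.2],
    [-0.058, 0.22, 0, 0, 0, 0.108, -0.2],
    [-0.058, 0.22, 0, 0, 0, 0.108, -0.2],
    [-0.058, 0.22, 0, 0, 0, 0.108, -0.2],
    [-0.058, 0.22, 0, 0, 0, 0.108, -0.2],
    [-0.058, 0.22, 0, 0, 0, 0.108, -0.2],
    [-0.058, 0.22, 0, 0, 0, 0.108, -0.2],
    [-0.058, 0.22, 0, 0, 0, 0.108, -0.2],
    [-0.058, 0.22, 0, 0, 0, 0.108, -0.2]
  ]
}}

```text
t: 5.85
tcp_pos: [0.5039, 0.0596, 0.2107]
ee_rot: [2.648, 1.689, 0.002]
wrist_force: [1.1, -0.1, 0.2]
finger_gap: 0.598
grasp_force: 0.0
```

>>> {"name": "drive_tool", "arguments": {
  "increments": [
    [-0.058, 0.22, 0, 0, 0, 0.108, -0.2],
    [-0.058, 0.216, 0, 0, 0, 0.108, -0.2],
    [0, 0, -0.1, 0, 0, 0, -0.2],
    [0, 0, -0.1, 0, 0, 0, -0.2],
    [0, 0, 0, 0, 0, 0, -0.2],
    [0, 0, 0, 0, 0, 0, -0.2]
  ]
}}

```text
t: 6.35
tcp_pos: [0.4871, 0.1236, 0.1802]
ee_rot: [-2.5, -1.903, 0.0]
wrist_force: [-0.5, -0.4, 1.1]
finger_gap: 0.603
grasp_force: 0.0
```

```bash
python3 - <<'E'
from h import *
from cell import eyes,sensors
for n in("top","scene"):
    s=eyes.snapshot(n);np.savez(n+"1.npz",**s)
t=load("top1.npz");c=load("scene1.npz")
a=cv2.resize(t["pixels"][150:285,125:375,::-1],(600,324));b=cv2.resize(c["pixels"][95:320,130:320,::-1],(200,237))
o=np.zeros((590,800,3),np.uint8);o[:324,:600]=a;o[324:,:]=0
b=cv2.resize(c["pixels"][95:325,100:400,::-1],(347,266));o[324:590,:347]=b
cv2.imwrite("pics/mix1.png",o)
ob=sensors.get_obs();print(ob["tcp_pos"],ob["ee_rot"])
# holder foot: dark brown, near (0.39,0.26)
for n,s in(("top",load("top0.npz")),("scene",load("scene0.npz"))):
    P=cloud(s);near=(abs(P[...,0]-.39)<.09)&(abs(P[...,1]-.26)<.09)
    hsv=cv2.cvtColor(s["pixels"],cv2.COLOR_RGB2HSV)
    for nm,m in(("foot",near&(P[...,2]>.008)&(P[...,2]<.025)),("collar",near&(abs(P[...,2]-.081)<.006))):
        q=P[m]
        if len(q)>10: print(n,nm,len(q),np.median(q[:,2]).round(4),[np.round(x,1) for x in cv2.minAreaRect(q[:,:2].astype(np.float32)*1000)])
for n,s in(("top",t),("scene",c)):
    P=cloud(s);hsv=cv2.cvtColor(s["pixels"],cv2.COLOR_RGB2HSV)
    off=P[...,0]-(.586-.0636*(P[...,1]+.1303))
    m=(abs(off)<.0105)&(P[...,2]>.1075)&(P[...,2]<.122)&(abs(P[...,1]+.01)<.1)
    k,l,st,cc=cv2.connectedComponentsWithStats(m.astype(np.uint8))
    for i in range(1,k):
        if st[i,4]>6:
            q=P[l==i];print(n,"slug",st[i,4],cc[i].round(1),q.mean(0).round(4),np.ptp(q,0).round(3),"ray",ray(s,cc[i],.116 if n=="top" else .112).round(4))
E
```

```text
[0.4875652  0.12335146 0.18078394] [2.49976837e+00 1.90170344e+00 1.70271335e-03]
top foot 70 0.0098 [array([389.5, 263.5]), array([86.4, 90.8]), np.float64(80.4)]
top collar 281 0.08 [array([390.1, 263.6]), array([57.6, 59.6]), np.float64(2.3)]
scene collar 161 0.0804 [array([389.7, 260.8]), array([61.5, 59. ]), np.float64(20.5)]
top slug 41 [275.  190.8] [ 0.5816 -0.0642  0.1151] [0.015 0.015 0.008] ray [[ 0.5815 -0.0642  0.116 ]]
top slug 38 [229.8 192.8] [0.5731 0.0494 0.1143] [0.015 0.015 0.01 ] ray [[0.5729 0.0493 0.116 ]]
scene slug 42 [249. 170.] [0.5736 0.0461 0.1144] [0.016 0.02  0.01 ] ray [[0.5722 0.0489 0.112 ]]
scene slug 48 [228.4 198.4] [ 0.5812 -0.0674  0.1141] [0.017 0.019 0.009] ray [[ 0.5799 -0.0652  0.112 ]]
```

View pics/mix1.png

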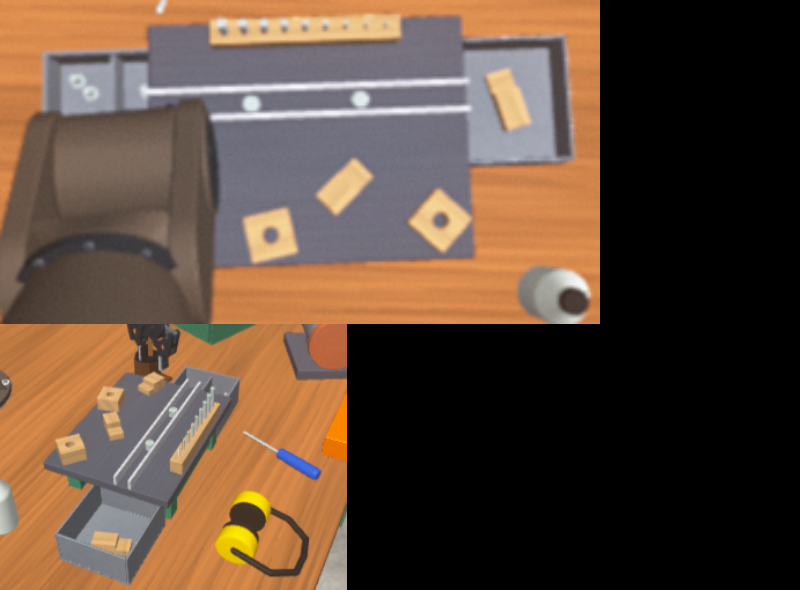

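Offcut c lies flat in the bin (px 508,100) and both slugs are visible in the channel (px 252,104 and 360,100). The blocks are unmoved, so next is offcut b.

>>> {"name": "drive_tool", "arguments": {
  "increments": [
    [-0.008, 0, -0.1, 0, 0, 0, -0.2],
    [0, 0, -0.1, 0, 0, 0, -0.2],
    [0, 0, -0.08, 0, 0, 0, -0.2],
    [0, 0, -0.055, 0, 0, 0, -0.2],
    [0, 0, 0, 0, 0, 0, -0.2],
    [0, 0, 0, 0, 0, 0, 0.3],
    [0, 0, 0, 0, 0, 0, 1],
    [0, 0, 0, 0, 0, 0, 1],
    [0, 0, 0, 0, 0, 0, 1],
    [0, 0, 0, 0, 0, 0, 1],
    [0, 0, 0, 0, 0, 0, 1]
  ]
}}

```text
t: 7.37
tcp_pos: [0.4864, 0.1236, 0.1305]
ee_rot: [2.499, 1.902, 0.002]
wrist_force: [0.0, -1.5, 8.0]
finger_gap: 0.378
grasp_force: 60.7
```

>>> {"name": "drive_tool", "arguments": {
  "increments": [
    [0, 0, 0.12, 0, 0, 0, 1],
    [0, 0, 0.18, 0, 0, 0, 1],
    [0, 0, 0.2, 0, 0, 0, 1],
    [0.03, -0.13, 0, 0, 0, 0, 1],
    [0.08, -0.22, 0, 0, 0, 0, 1],
    [0.08, -0.22, 0, 0, 0, 0, 1],
    [0.08, -0.22, 0, 0, 0, 0, 1],
    [0.08, -0.22, 0, 0, 0, 0, 1],
    [0.08, -0.22, 0, 0, 0, 0, 1],
    [0.08, -0.22, 0, 0, 0, 0, 1],
    [0.08, -0.22, 0, 0, 0, 0, 1],
    [0.08, -0.22, 0, 0, 0, 0, 1]
  ]
}}

```text
t: 8.37
tcp_pos: [0.5867, -0.1617, 0.205]
ee_rot: [2.499, 1.903, 0.0]
wrist_force: [0.3, 0.0, 0.0]
finger_gap: 0.383
grasp_force: 59.8
```

>>> {"name": "drive_tool", "arguments": {
  "increments": [
    [0.08, -0.22, 0, 0, 0, 0, 1],
    [0.08, -0.15, 0, 0, 0, 0, 1],
    [0.023, -0.08, 0, 0, 0, 0, 1],
    [0, 0, -0.1, 0, 0, 0, 1],
    [0, 0, -0.2, 0, 0, 0, 1],
    [0, 0, -0.2, 0, 0, 0, 1],
    [0, 0, -0.2, 0, 0, 0, 1],
    [0, 0, -0.137, 0, 0, 0, 1],
    [0, 0, 0, 0, 0, 0, 1],
    [0, 0, 0, 0, 0, 0, 0.1],
    [0, 0, 0, 0, 0, 0, 0],
    [0, 0, 0, 0, 0, 0, 0]
  ]
}}

```text
t: 9.37
tcp_pos: [0.6146, -0.2275, 0.0811]
ee_rot: [2.497, 1.902, 0.002]
wrist_force: [0.5, -0.4, 0.4]
finger_gap: 0.5
grasp_force: 0.0
```

>>> {"name": "drive_tool", "arguments": {
  "increments": [
    [0, 0, 0.1, 0, 0, 0, 0],
    [0, 0, 0.2, 0, 0, 0, 0],
    [0, 0, 0.25, 0, 0, 0, -0.1],
    [0, 0, 0.25, 0, 0, 0, -0.2],
    [-0.0884, 0.1233, 0.03, 0, 0, 0.1373, -0.2],
    [-0.0884, 0.1233, 0, 0, 0, 0.1373, -0.2],
    [-0.0884, 0.1233, 0, 0, 0, 0.1373, -0.2],
    [-0.0884, 0.1233, 0, 0, 0, 0.1373, -0.2],
    [-0.0884, 0.1233, 0, 0, 0, 0.1373, -0.2],
    [-0.0884, 0.1233, 0, 0, 0, 0.1373, -0.2],
    [-0.0884, 0.1233, 0, 0, 0, 0.1373, -0.2],
    [-0.0884, 0.1233, 0, 0, 0, 0.1373, -0.2]
  ]
}}

```text
t: 10.37
tcp_pos: [0.5073, -0.0786, 0.2051]
ee_rot: [1.466, 2.775, 0.001]
wrist_force: [0.6, -0.0, 0.8]
finger_gap: 0.603
grasp_force: 0.0
```

>>> {"name": "drive_tool", "arguments": {
  "increments": [
    [-0.0884, 0.1233, 0, 0, 0, 0.1373, -0.2],
    [-0.0884, 0.1233, 0, 0, 0, 0.1373, -0.2],
    [0, 0, -0.1, 0, 0, 0, -0.2],
    [0, 0, -0.1, 0, 0, 0, -0.2],
    [0, 0, 0, 0, 0, 0, -0.2],
    [0, 0, 0, 0, 0, 0, -0.2]
  ]
}}

```text
t: 10.87
tcp_pos: [0.4814, -0.0424, 0.1744]
ee_rot: [1.168, 2.916, 0.0]
wrist_force: [0.2, -0.1, 0.4]
finger_gap: 0.6
grasp_force: 0.0
```

>>> {"name": "drive_tool", "arguments": {
  "increments": [
    [0.004, 0, -0.1, 0, 0, 0, -0.2],
    [0, 0, -0.1, 0, 0, 0, -0.2],
    [0, 0, -0.06, 0, 0, 0, -0.2],
    [0, 0, -0.03, 0, 0, 0, -0.2],
    [0, 0, 0, 0, 0, 0, -0.2],
    [0, 0, 0, 0, 0, 0, 0.3],
    [0, 0, 0, 0, 0, 0, 1],
    [0, 0, 0, 0, 0, 0, 1],
    [0, 0, 0, 0, 0, 0, 1],
    [0, 0, 0, 0, 0, 0, 1],
    [0, 0, 0, 0, 0, 0, 1]
  ]
}}

```text
t: 11.78
tcp_pos: [0.4823, -0.0425, 0.131]
ee_rot: [1.167, 2.915, 0.001]
wrist_force: [-1.2, 0.1, 6.9]
finger_gap: 0.312
grasp_force: 59.6
```

>>> {"name": "drive_tool", "arguments": {
  "increments": [
    [0, 0, 0.12, 0, 0, 0, 1],
    [0, 0, 0.18, 0, 0, 0, 1],
    [0, 0, 0.2, 0, 0, 0, 1],
    [0.04, -0.09, 0, 0, 0, 0, 1],
    [0.09, -0.2, 0, 0, 0, 0, 1],
    [0.09, -0.2, 0, 0, 0, 0, 1],
    [0.09, -0.2, 0, 0, 0, 0, 1],
    [0.09, -0.2, 0, 0, 0, 0, 1],
    [0.09, -0.2, 0, 0, 0, 0, 1],
    [0.078, -0.181, 0, 0, 0, 0, 1],
    [0, 0, 0, 0, 0, 0, 1],
    [0, 0, -0.1, 0, 0, 0, 1]
  ]
}}

```text
t: 12.78
tcp_pos: [0.5681, -0.2354, 0.1915]
ee_rot: [1.169, 2.912, -0.001]
wrist_force: [0.5, 0.8, -0.7]
finger_gap: 0.316
grasp_force: 59.2
```

>>> {"name": "drive_tool", "arguments": {
  "increments": [
    [0, 0, -0.2, 0, 0, 0, 1],
    [0, 0, -0.2, 0, 0, 0, 1],
    [0, 0, -0.2, 0, 0, 0, 1],
    [0, 0, -0.1, 0, 0, 0, 1],
    [0, 0, 0, 0, 0, 0, 1],
    [0, 0, 0, 0, 0, 0, 1],
    [0, 0, 0, 0, 0, 0, 0.2],
    [0, 0, 0, 0, 0, 0, 0.1],
    [0, 0, 0, 0, 0, 0, 0.1],
    [0, 0, 0.1, 0, 0, 0, 0],
    [0, 0, 0.25, 0, 0, 0, 0],
    [0, 0, 0.25, 0, 0, 0, 0]
  ]
}}

```text
t: 13.78
tcp_pos: [0.5666, -0.2329, 0.176]
ee_rot: [-1.167, -2.915, -0.0]
wrist_force: [0.5, -0.7, 0.3]
finger_gap: 0.5
grasp_force: 0.0
```

>>> {"name": "drive_tool", "arguments": {
  "increments": [
    [0, 0, 0.2, 0, 0, 0, -0.2],
    [0, 0, 0.1, 0, 0, 0, -0.2],
    [-0.074, 0.2065, 0, 0, 0, 0.0151, -0.2],
    [-0.074, 0.2065, 0, 0, 0, 0.0151, -0.2],
    [-0.074, 0.2065, 0, 0, 0, 0.0151, -0.2],
    [-0.074, 0.2065, 0, 0, 0, 0.0151, -0.2],
    [-0.074, 0.2065, 0, 0, 0, 0.0151, -0.2],
    [-0.074, 0.2065, 0, 0, 0, 0.0151, -0.2],
    [-0.074, 0.2065, 0, 0, 0, 0.0151, -0.2],
    [-0.074, 0.2065, 0, 0, 0, 0.0151, -0.2],
    [-0.074, 0.2065, 0, 0, 0, 0.0151, -0.2],
    [-0.074, 0.2065, 0, 0, 0, 0.0151, -0.2]
  ]
}}

```text
t: 14.78
tcp_pos: [0.4554, 0.078, 0.221]
ee_rot: [0.992, 2.979, 0.001]
wrist_force: [0.7, 0.4, 0.1]
finger_gap: 0.598
grasp_force: 0.0
```

>>> {"name": "drive_tool", "arguments": {
  "increments": [
    [-0.074, 0.2065, 0, 0, 0, 0, -0.2],
    [-0.074, 0.2065, 0, 0, 0, 0, -0.2],
    [-0.074, 0.2065, 0, 0, 0, 0, -0.2],
    [-0.074, 0.2065, 0, 0, 0, 0, -0.2],
    [-0.074, 0.2065, 0, 0, 0, 0, -0.2],
    [-0.074, 0.2065, 0, 0, 0, 0, -0.2],
    [0, 0, -0.08, 0, 0, 0, -0.2],
    [0, 0, -0.08, 0, 0, 0, -0.2],
    [0, 0, 0, 0, 0, 0, -0.2],
    [0, 0, 0, 0, 0, 0, -0.2]
  ]
}}

```text
t: 15.62
tcp_pos: [0.3894, 0.2625, 0.1965]
ee_rot: [0.993, 2.98, 0.0]
wrist_force: [0.0, 0.0, 0.3]
finger_gap: 0.599
grasp_force: 0.0
```

```bash
python3 - <<'E'
from h import *
from cell import eyes,sensors
t=eyes.snapshot("top");c=eyes.snapshot("scene")
np.savez("top2.npz",**t)
o=np.zeros((590,800,3),np.uint8);o[:300,:]=cv2.resize(t["pixels"][130:285,100:375,::-1],(800,300))
o[300:,:370]=cv2.resize(c["pixels"][95:325,100:400,::-1],(370,290))
o[300:,370:800]=cv2.resize(c["pixels"][60:180,180:350,::-1],(430,290))
cv2.imwrite("pics/mix2.png",o)
ob=sensors.get_obs();r=ob["ee_rot"];print(ob["tcp_pos"],2*np.degrees(np.arctan2(r[1],r[0]))-90,r,ob["joint_positions"])
E
```

```text
[0.38988939 0.26240222 0.19694196] 53.110478298200576 [9.93664491e-01 2.97929267e+00 1.60261701e-03] [ 4.51671384e-01  3.54071212e-01  1.99775762e+00  8.10407939e-05
  7.88362024e-01 -4.75338424e-01]
```

View pics/mix2.png

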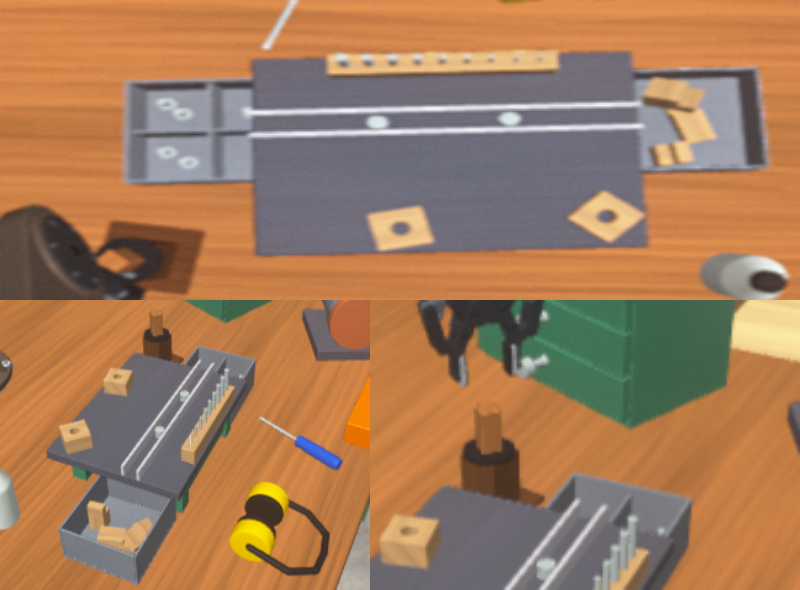

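All three offcuts are in the bin (px 672,122), and one of them stands on end. The fingers are centred above the stick handle (px 487,430), so I'll grip it.

>>> {"name": "drive_tool", "arguments": {
  "increments": [
    [-0.005, 0, -0.1, 0, 0, 0, -0.2],
    [0, 0, -0.14, 0, 0, 0, -0.2],
    [0, 0, -0.14, 0, 0, 0, -0.2],
    [0, 0, -0.1, 0, 0, 0, -0.2],
    [0, 0, -0.045, 0, 0, 0, -0.2],
    [0, 0, 0, 0, 0, 0, -0.2],
    [0, 0, 0, 0, 0, 0, 0.4],
    [0, 0, 0, 0, 0, 0, 1],
    [0, 0, 0, 0, 0, 0, 1],
    [0, 0, 0, 0, 0, 0, 1],
    [0, 0, 0, 0, 0, 0, 1],
    [0, 0, 0, 0, 0, 0, 1]
  ]
}}

```text
t: 16.72
tcp_pos: [0.3893, 0.2627, 0.1185]
ee_rot: [0.993, 2.979, 0.002]
wrist_force: [-0.4, -1.9, 7.7]
finger_gap: 0.272
grasp_force: 59.3
```

>>> {"name": "drive_tool", "arguments": {
  "increments": [
    [0, 0, 0.05, 0, 0, 0, 1],
    [0, 0, 0.15, 0, 0, 0, 1],
    [0, 0, 0.2, 0, 0, 0, 1],
    [0, 0, 0.2, 0, 0, 0, 1],
    [0, 0, 0.2, 0, 0, 0, 1],
    [0, 0, 0.17, 0, 0, 0, 1],
    [0.06, -0.06, 0, 0, 0, 0, 1],
    [0.14, -0.14, 0, 0, 0, 0, 1],
    [0.14, -0.14, 0, 0, 0, 0, 1],
    [0.14, -0.14, 0, 0, 0, 0, 1],
    [0.14, -0.14, 0, 0, 0, 0, 1],
    [0.14, -0.14, 0, 0, 0, 0, 1]
  ]
}}

```text
t: 17.72
tcp_pos: [0.5034, 0.1474, 0.2638]
ee_rot: [0.993, 2.98, 0.001]
wrist_force: [0.3, 1.0, -0.7]
finger_gap: 0.272
grasp_force: 58.9
```

>>> {"name": "drive_tool", "arguments": {
  "increments": [
    [0.14, -0.14, 0, 0, 0, 0, 1],
    [0.14, -0.14, 0, 0, 0, 0, 1],
    [0.14, -0.14, 0, 0, 0, 0, 1],
    [0.041, -0.011, 0, 0, 0, 0, 1],
    [0, 0, -0.1, 0, 0, 0, 1],
    [0, 0, -0.05, 0, 0, 0, 1],
    [0, 0, 0, 0, 0, 0, 1],
    [0, 0, 0, 0, 0, 0, 1]
  ]
}}

```text
t: 18.38
tcp_pos: [0.5714, 0.0843, 0.2405]
ee_rot: [-0.992, -2.98, 0.0]
wrist_force: [0.6, 0.4, -0.4]
finger_gap: 0.271
grasp_force: 58.9
```

```bash
python3 - <<'E'
from h import *
from cell import eyes,sensors
ob=sensors.get_obs();r=ob["ee_rot"];print(ob["tcp_pos"],2*np.degrees(np.arctan2(r[1],r[0]))-90)
s=eyes.snapshot("scene");np.savez("scene3.npz",**s);P=cloud(s);T=ob["tcp_pos"]
for z0 in np.arange(.128,.24,.008):
    m=(np.hypot(P[...,0]-T[0],P[...,1]-T[1])<.035)&(abs(P[...,2]-z0)<.004)
    q=P[m]
    if len(q)>3: print(z0.round(3),len(q),q.min(0).round(4),q.mean(0).round(4),q.max(0).round(4))
cv2.imwrite("pics/sc3.png",cv2.resize(s["pixels"][80:230,170:340,::-1],(680,600),interpolation=cv2.INTER_CUBIC))
E
```

```text
[0.57141699 0.08430337 0.24050536] -306.82308968618577
0.136 6 [0.5656 0.0742 0.1358] [0.5715 0.079  0.1375] [0.5756 0.0842 0.14  ]
0.144 18 [0.5666 0.0733 0.1404] [0.5726 0.0778 0.1445] [0.5772 0.0834 0.1479]
0.152 16 [0.5651 0.0746 0.1488] [0.5713 0.0785 0.1517] [0.5762 0.0847 0.1548]
0.16 17 [0.5646 0.0746 0.1571] [0.5716 0.078  0.1604] [0.577  0.0836 0.1633]
0.168 17 [0.5656 0.0733 0.164 ] [0.5723 0.078  0.1684] [0.5768 0.0839 0.1718]
0.176 16 [0.5659 0.0734 0.172 ] [0.5723 0.0777 0.1765] [0.5772 0.0855 0.1796]
0.184 4 [0.5693 0.0753 0.1803] [0.5726 0.0768 0.1813] [0.5751 0.0797 0.1828]
0.2 194 [0.5396 0.0518 0.1961] [0.5752 0.0731 0.2019] [0.5992 0.1112 0.204 ]
0.208 60 [0.5421 0.0503 0.204 ] [0.5727 0.0739 0.2068] [0.5945 0.1001 0.2117]
0.216 33 [0.5612 0.063  0.2121] [0.5779 0.0772 0.2165] [0.5881 0.0899 0.2197]
0.224 61 [0.5507 0.0597 0.22  ] [0.5736 0.0729 0.2244] [0.5904 0.0959 0.228 ]
0.232 61 [0.5495 0.0568 0.2281] [0.575  0.0747 0.232 ] [0.5906 0.097  0.236 ]
```

View pics/sc3.png

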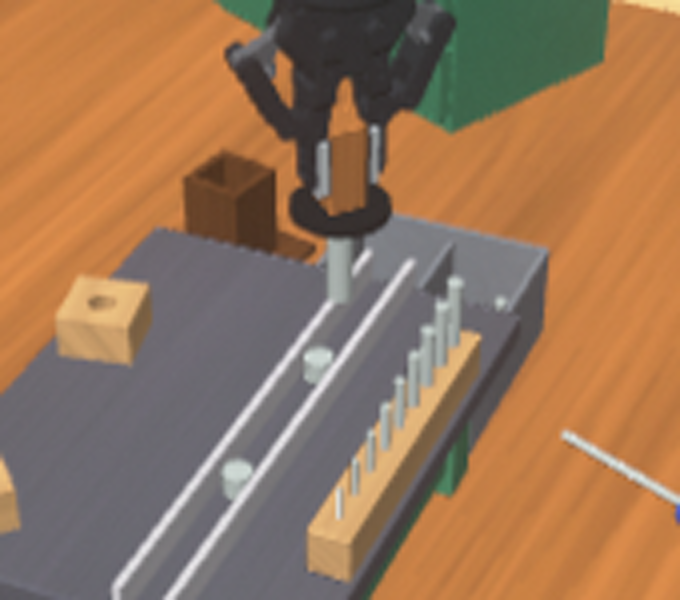

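The image shows the stem hanging vertically over the channel just behind slug_2, with stem tip at px (340,300), slug_2 at (318,365) and slug_1 at (237,480). It needs about 1.5 mm in +x, then a slow descent.

>>> {"name": "drive_tool", "arguments": {
  "increments": [
    [0.011, 0, -0.027, 0, 0, 0, 1],
    [0, 0, -0.027, 0, 0, 0, 1],
    [0, 0, -0.027, 0, 0, 0, 1],
    [0, 0, -0.027, 0, 0, 0, 1],
    [0, 0, -0.027, 0, 0, 0, 1],
    [0, 0, -0.027, 0, 0, 0, 1],
    [0, 0, -0.027, 0, 0, 0, 1],
    [0, 0, -0.027, 0, 0, 0, 1],
    [0, 0, 0, 0, 0, 0, 1]
  ]
}}

```text
t: 19.18
tcp_pos: [0.5733, 0.0838, 0.2069]
ee_rot: [-0.993, -2.979, 0.001]
wrist_force: [-0.6, 0.0, -1.4]
finger_gap: 0.273
grasp_force: 58.9
```

```bash
python3 - <<'E'
from h import *
from cell import eyes,sensors
ob=sensors.get_obs();print(ob["tcp_pos"],ob["wrist_force"])
s=eyes.snapshot("scene");P=cloud(s);T=ob["tcp_pos"]
for z0 in (.124,.132,.14,.148):
    m=(np.hypot(P[...,0]-T[0],P[...,1]-T[1])<.012)&(abs(P[...,2]-z0)<.004);q=P[m]
    if len(q): print(z0,len(q),q.min(0).round(4),q.mean(0).round(4),q.max(0).round(4))
m=(np.hypot(P[...,0]-T[0],P[...,1]-T[1])<.035)&(abs(P[...,2]-.171)<.004);q=P[m];print(q.min(0),q.max(0))
cv2.imwrite("pics/sc4.png",cv2.resize(s["pixels"][120:210,190:290,::-1],(660,594),interpolation=cv2.INTER_CUBIC))
E
```

```text
[0.57327217 0.08384324 0.20694833] [-0.60870781  0.0218969  -1.43738086]
0.124 21 [0.5658 0.0744 0.1203] [0.574  0.0784 0.1236] [0.5846 0.0844 0.1279]
0.132 17 [0.565  0.0729 0.1288] [0.5741 0.0783 0.1316] [0.5798 0.0844 0.1354]
0.14 20 [0.565  0.0732 0.1362] [0.5736 0.0773 0.1401] [0.5793 0.0838 0.1436]
0.148 7 [0.566  0.0741 0.1442] [0.573  0.0772 0.1457] [0.5799 0.081  0.148 ]
[0.54101256 0.05194051 0.16700305] [0.60044664 0.10881487 0.17466752]
```

View pics/sc4.png

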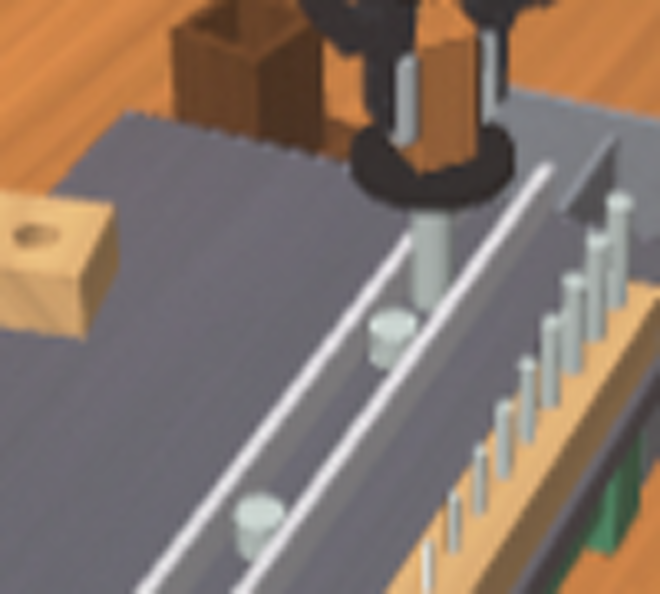

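The stem is inside the channel behind slug_2 and free of both rails (px 430,300). I'll push slowly toward −y.

>>> {"name": "drive_tool", "arguments": {
  "increments": [
    [0.0017, -0.027, 0, 0, 0, 0, 1],
    [0.0017, -0.027, 0, 0, 0, 0, 1],
    [0.0017, -0.027, 0, 0, 0, 0, 1],
    [0.0017, -0.027, 0, 0, 0, 0, 1],
    [0.0017, -0.027, 0, 0, 0, 0, 1],
    [0.0017, -0.027, 0, 0, 0, 0, 1],
    [0.0017, -0.027, 0, 0, 0, 0, 1],
    [0.0017, -0.027, 0, 0, 0, 0, 1],
    [0.0017, -0.027, 0, 0, 0, 0, 1],
    [0.0017, -0.027, 0, 0, 0, 0, 1],
    [0.0017, -0.027, 0, 0, 0, 0, 1],
    [0.0017, -0.027, 0, 0, 0, 0, 1]
  ]
}}

```text
t: 20.23
tcp_pos: [0.5766, 0.0349, 0.2079]
ee_rot: [0.993, 2.98, 0.0]
wrist_force: [0.2, 0.2, -1.4]
finger_gap: 0.275
grasp_force: 58.8
```

>>> {"name": "drive_tool", "arguments": {
  "increments": [
    [0.0017, -0.027, 0, 0, 0, 0, 1],
    [0.0017, -0.027, 0, 0, 0, 0, 1],
    [0.0017, -0.027, 0, 0, 0, 0, 1],
    [0.0017, -0.027, 0, 0, 0, 0, 1],
    [0.0017, -0.027, 0, 0, 0, 0, 1],
    [0.0017, -0.027, 0, 0, 0, 0, 1],
    [0.0017, -0.027, 0, 0, 0, 0, 1],
    [0.0017, -0.027, 0, 0, 0, 0, 1],
    [0.0017, -0.027, 0, 0, 0, 0, 1],
    [0.0017, -0.027, 0, 0, 0, 0, 1],
    [0.0017, -0.027, 0, 0, 0, 0, 1],
    [0.0017, -0.027, 0, 0, 0, 0, 1]
  ]
}}

```text
t: 21.23
tcp_pos: [0.5797, -0.0137, 0.2079]
ee_rot: [0.993, 2.98, 0.0]
wrist_force: [-0.7, -0.6, -0.5]
finger_gap: 0.275
grasp_force: 58.8
```

>>> {"name": "drive_tool", "arguments": {
  "increments": [
    [0.0014, -0.027, 0, 0, 0, 0, 1],
    [0.0014, -0.027, 0, 0, 0, 0, 1],
    [0.0014, -0.027, 0, 0, 0, 0, 1],
    [0.0014, -0.027, 0, 0, 0, 0, 1],
    [0.0014, -0.027, 0, 0, 0, 0, 1],
    [0.0014, -0.027, 0, 0, 0, 0, 1],
    [0.0014, -0.027, 0, 0, 0, 0, 1],
    [0.0014, -0.027, 0, 0, 0, 0, 1],
    [0.0014, -0.027, 0, 0, 0, 0, 1],
    [0.0014, -0.027, 0, 0, 0, 0, 1],
    [0.0014, -0.027, 0, 0, 0, 0, 1],
    [0.0014, -0.027, 0, 0, 0, 0, 1]
  ]
}}

```text
t: 22.23
tcp_pos: [0.5822, -0.0623, 0.2079]
ee_rot: [0.993, 2.98, 0.0]
wrist_force: [-0.6, 0.2, -0.3]
finger_gap: 0.274
grasp_force: 58.8
```

>>> {"name": "drive_tool", "arguments": {
  "increments": [
    [0.0017, -0.027, 0, 0, 0, 0, 1],
    [0.0017, -0.027, 0, 0, 0, 0, 1],
    [0.0017, -0.027, 0, 0, 0, 0, 1],
    [0.0017, -0.027, 0, 0, 0, 0, 1],
    [0.0017, -0.027, 0, 0, 0, 0, 1],
    [0.0017, -0.027, 0, 0, 0, 0, 1],
    [0.0017, -0.027, 0, 0, 0, 0, 1],
    [0.0017, -0.027, 0, 0, 0, 0, 1],
    [0.0017, -0.027, 0, 0, 0, 0, 1],
    [0.0017, -0.027, 0, 0, 0, 0, 1],
    [0.0017, -0.027, 0, 0, 0, 0, 1],
    [0.0017, -0.027, 0, 0, 0, 0, 1]
  ]
}}

```text
t: 23.23
tcp_pos: [0.5853, -0.1109, 0.2079]
ee_rot: [-0.993, -2.98, -0.0]
wrist_force: [-0.1, 0.1, -0.9]
finger_gap: 0.272
grasp_force: 58.8
```

>>> {"name": "drive_tool", "arguments": {
  "increments": [
    [0.0017, -0.027, 0, 0, 0, 0, 1],
    [0.0017, -0.027, 0, 0, 0, 0, 1],
    [0.0017, -0.027, 0, 0, 0, 0, 1],
    [0.0017, -0.027, 0, 0, 0, 0, 1],
    [0.0017, -0.027, 0, 0, 0, 0, 1],
    [0.0017, -0.027, 0, 0, 0, 0, 1],
    [0.0017, -0.027, 0, 0, 0, 0, 1],
    [0.0017, -0.027, 0, 0, 0, 0, 1],
    [0.0017, -0.027, 0, 0, 0, 0, 1],
    [0.0017, -0.027, 0, 0, 0, 0, 1],
    [0.0017, -0.027, 0, 0, 0, 0, 1],
    [0.0017, -0.027, 0, 0, 0, 0, 1]
  ]
}}

```text
t: 24.23
tcp_pos: [0.5883, -0.1595, 0.2079]
ee_rot: [0.993, 2.98, 0.0]
wrist_force: [0.3, 0.1, -1.3]
finger_gap: 0.275
grasp_force: 58.8
```

>>> {"name": "drive_tool", "arguments": {
  "increments": [
    [0.0017, -0.027, 0, 0, 0, 0, 1],
    [0.0017, -0.027, 0, 0, 0, 0, 1],
    [0.0017, -0.027, 0, 0, 0, 0, 1],
    [0.0017, -0.027, 0, 0, 0, 0, 1],
    [0.0017, -0.027, 0, 0, 0, 0, 1],
    [0.0017, -0.027, 0, 0, 0, 0, 1],
    [0, 0, 0, 0, 0, 0, 1],
    [0, 0, 0.02, 0, 0, 0, 1],
    [0, 0, 0.027, 0, 0, 0, 1],
    [0, 0, 0.027, 0, 0, 0, 1],
    [0, 0, 0.027, 0, 0, 0, 1],
    [0, 0, 0.027, 0, 0, 0, 1]
  ]
}}

```text
t: 25.23
tcp_pos: [0.5899, -0.1833, 0.2278]
ee_rot: [0.993, 2.98, 0.0]
wrist_force: [0.7, -0.6, -0.7]
finger_gap: 0.27
grasp_force: 58.8
```

```bash
python3 - <<'E'
from h import *
from cell import eyes
s=eyes.snapshot("scene")
cv2.imwrite("pics/sc5.png",cv2.resize(s["pixels"][150:330,130:290,::-1],(533,600),interpolation=cv2.INTER_CUBIC))
P=cloud(s);off=P[...,0]-(.586-.0636*(P[...,1]+.1303))
m=(abs(off)<.0105)&(P[...,2]>.1075)&(P[...,2]<.122)&(abs(P[...,1]+.01)<.17);print(m.sum())
E
```

```text
3
```

View pics/sc5.png

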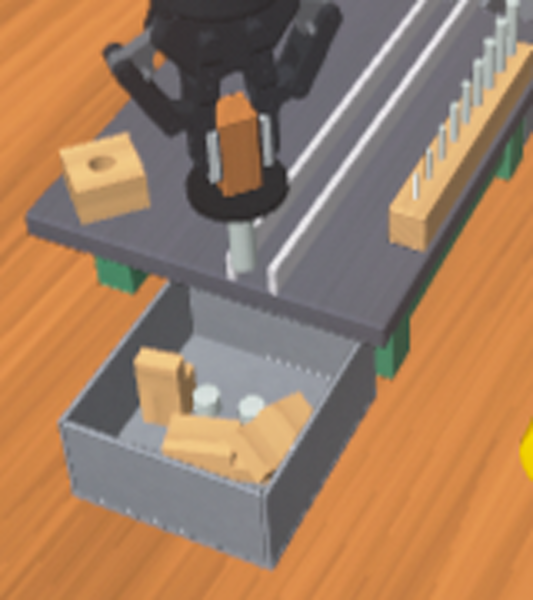

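Both slugs are in the bin (px 206,400 and 250,408) and the channel is empty. The stick goes back to its holder.

>>> {"name": "drive_tool", "arguments": {
  "increments": [
    [0, 0, 0.04, 0, 0, 0, 1],
    [0, 0, 0.1, 0, 0, 0, 1],
    [0, 0, 0.1, 0, 0, 0, 1],
    [-0.0836, 0.1858, 0, 0, 0, 0, 1],
    [-0.0836, 0.1858, 0, 0, 0, 0, 1],
    [-0.0836, 0.1858, 0, 0, 0, 0, 1],
    [-0.0836, 0.1858, 0, 0, 0, 0, 1],
    [-0.0836, 0.1858, 0, 0, 0, 0, 1],
    [-0.0836, 0.1858, 0, 0, 0, 0, 1],
    [-0.0836, 0.1858, 0, 0, 0, 0, 1],
    [-0.0836, 0.1858, 0, 0, 0, 0, 1],
    [-0.0836, 0.1858, 0, 0, 0, 0, 1]
  ]
}}

```text
t: 26.28
tcp_pos: [0.4762, 0.0686, 0.2635]
ee_rot: [0.993, 2.98, 0.0]
wrist_force: [-0.5, -0.2, 0.0]
finger_gap: 0.275
grasp_force: 58.8
```

>>> {"name": "drive_tool", "arguments": {
  "increments": [
    [-0.0836, 0.1858, 0, 0, 0, 0, 1],
    [-0.0836, 0.1858, 0, 0, 0, 0, 1],
    [-0.0836, 0.1858, 0, 0, 0, 0, 1],
    [-0.0836, 0.1858, 0, 0, 0, 0, 1],
    [-0.0836, 0.1858, 0, 0, 0, 0, 1],
    [-0.0836, 0.1858, 0, 0, 0, 0, 1],
    [-0.0836, 0.1858, 0, 0, 0, 0, 1],
    [0, 0, -0.1, 0, 0, 0, 1],
    [0, 0, -0.1, 0, 0, 0, 1],
    [0, 0, 0, 0, 0, 0, 1],
    [0, 0, 0, 0, 0, 0, 1],
    [0, 0, 0, 0, 0, 0, 1]
  ]
}}

```text
t: 27.28
tcp_pos: [0.3896, 0.2624, 0.2338]
ee_rot: [0.994, 2.98, 0.001]
wrist_force: [-1.0, -1.0, -0.5]
finger_gap: 0.279
grasp_force: 58.9
```

```bash
python3 - <<'E'
from h import *
from cell import eyes,sensors
ob=sensors.get_obs();T=ob["tcp_pos"];print(T)
s=eyes.snapshot("scene");P=cloud(s)
for z0 in (.136,.144,.152,.16):
    m=(np.hypot(P[...,0]-T[0],P[...,1]-T[1])<.02)&(abs(P[...,2]-z0)<.004);q=P[m]
    if len(q): print(z0,len(q),q.min(0).round(4),q.mean(0).round(4),q.max(0).round(4))
m=(abs(P[...,0]-.389)<.04)&(abs(P[...,1]-.262)<.04)&(abs(P[...,2]-.075)<.003);q=P[m]
print("rim",len(q),[np.round(a,1) for a in cv2.minAreaRect(q[:,:2].astype(np.float32)*1000)])
E
```

```text
[0.38961055 0.26243945 0.23384335]
0.136 13 [0.3829 0.2516 0.132 ] [0.3889 0.2559 0.1359] [0.395  0.2618 0.1396]
0.144 15 [0.3817 0.2499 0.1408] [0.3909 0.2564 0.144 ] [0.3964 0.2614 0.1479]
0.152 17 [0.3837 0.2495 0.148 ] [0.3913 0.2576 0.152 ] [0.3961 0.2666 0.1558]
0.16 14 [0.3838 0.2519 0.1566] [0.3899 0.2563 0.1598] [0.3949 0.2654 0.1629]
rim 89 [array([388.3, 262.9]), array([51.7, 51.5]), np.float64(85.8)]
```

>>> {"name": "drive_tool", "arguments": {
  "increments": [
    [0, 0, -0.08, 0, 0, 0, 1],
    [0, 0, -0.1, 0, 0, 0, 1],
    [0, 0, -0.1, 0, 0, 0, 1],
    [0, 0, -0.1, 0, 0, 0, 1],
    [0, 0, -0.1, 0, 0, 0, 1],
    [0, 0, -0.1, 0, 0, 0, 1],
    [0, 0, -0.08, 0, 0, 0, 1],
    [0, 0, -0.06, 0, 0, 0, 1],
    [0, 0, -0.035, 0, 0, 0, 1],
    [0, 0, 0, 0, 0, 0, 1],
    [0, 0, 0, 0, 0, 0, 1]
  ]
}}

```text
t: 28.25
tcp_pos: [0.3895, 0.2625, 0.1202]
ee_rot: [0.993, 2.98, 0.001]
wrist_force: [-1.1, -1.0, -0.2]
finger_gap: 0.274
grasp_force: 58.9
```

>>> {"name": "drive_tool", "arguments": {
  "increments": [
    [0, 0, -0.008, 0, 0, 0, 1],
    [0, 0, 0, 0, 0, 0, 1],
    [0, 0, 0, 0, 0, 0, 0.4],
    [0, 0, 0, 0, 0, 0, 0],
    [0, 0, 0, 0, 0, 0, -0.2],
    [0, 0, 0, 0, 0, 0, -0.2],
    [0, 0, 0, 0, 0, 0, -0.2],
    [0, 0, 0.1, 0, 0, 0, -0.2],
    [0, 0, 0.2, 0, 0, 0, -0.2],
    [0, 0, 0.2, 0, 0, 0, -0.2],
    [0, 0, 0.2, 0, 0, 0, -0.2],
    [0, 0, 0.2, 0, 0, 0, -0.2]
  ]
}}

```text
t: 29.25
tcp_pos: [0.3889, 0.2623, 0.2551]
ee_rot: [-0.993, -2.98, 0.0]
wrist_force: [-0.3, 0.3, 0.2]
finger_gap: 0.605
grasp_force: 0.0
```

>>> {"name": "drive_tool", "arguments": {
  "increments": [
    [0, 0, 0.1, 0, 0, 0, -0.2],
    [0.1, -0.1, 0.1, 0, 0, 0, -0.2],
    [0.2, -0.1, 0, 0, 0, 0, -0.2],
    [0.2, -0.1, 0, 0, 0, 0, -0.2],
    [0.2, -0.1, 0, 0, 0, 0, -0.2],
    [0, 0, 0, 0, 0, 0, -0.2],
    [0, 0, 0, 0, 0, 0, -0.2]
  ]
}}

```text
t: 29.83
tcp_pos: [0.495, 0.2016, 0.2831]
ee_rot: [-0.996, -2.979, 0.001]
wrist_force: [-1.0, 0.5, 0.3]
finger_gap: 0.6
grasp_force: 0.0
```

```bash
python3 - <<'E'
from h import *
from cell import eyes
s=eyes.snapshot("scene");t=eyes.snapshot("top")
o=np.zeros((600,800,3),np.uint8)
o[:,:500]=cv2.resize(s["pixels"][60:330,110:335,::-1],(500,600),interpolation=cv2.INTER_CUBIC)
o[:230,500:]=cv2.resize(t["pixels"][130:285,125:375,::-1],(300,230))
cv2.imwrite("pics/fin.png",o)
P=cloud(s);m=(abs(P[...,0]-.389)<.05)&(abs(P[...,1]-.262)<.05)
q=P[m&(P[...,2]>.11)];print("handle top",q[:,2].max(),q.mean(0));q=P[m&(abs(P[...,2]-.0805)<.003)];print("collar",cv2.minAreaRect(q[:,:2].astype(np.float32)*1000))
P=cloud(t);h=cv2.cvtColor(t["pixels"],cv2.COLOR_RGB2HSV)
for c in((.4582,-.148),(.4383,.025)):
    q=P[(np.hypot(P[...,0]-c[0],P[...,1]-c[1])<.045)&(abs(P[...,2]-.128)<.005)];print("block",len(q),cv2.minAreaRect(q[:,:2].astype(np.float32)*1000) if len(q) else "")
E
```

```text
handle top 0.1383946851241613 [0.3908394  0.25541903 0.12605548]
collar ((389.3780212402344, 256.8151550292969), (57.86798095703125, 55.364341735839844), 30.84440040588379)
block 317 ((458.02447509765625, -148.0281524658203), (45.81061553955078, 45.8418083190918), 50.03977584838867)
block 317 ((438.2944641113281, 25.04149055480957), (45.90666198730469, 46.02050018310547), 14.920634269714355)
```

View pics/fin.png

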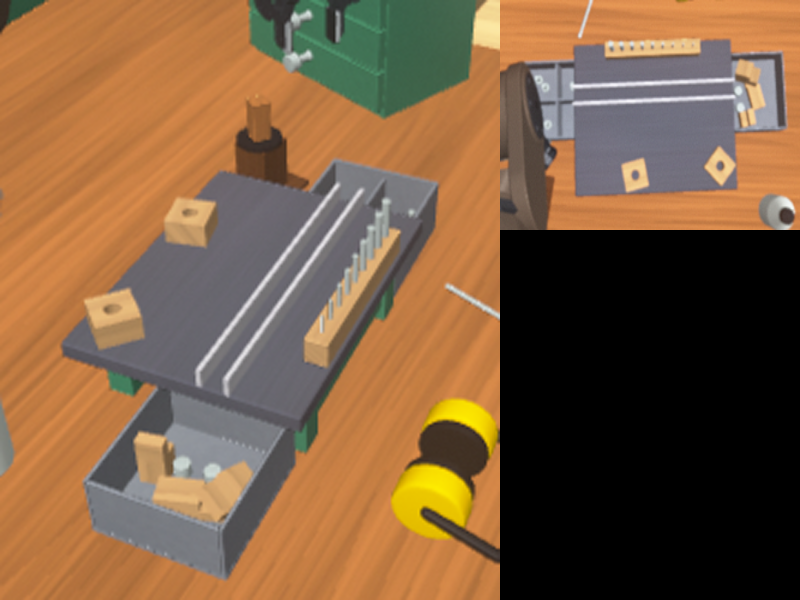

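The last picture shows the stick hanging in its holder (px 260,140). All five scrap pieces are in the bin (px 195,475), and the blocks are unmoved.

```bash
python3 -c "
from cell import close_job
print(close_job())"
```

```text
the job is handed in; nothing more can be done
None
```

The job is done and handed in at about 30 s: all three offcuts and both bar ends are in the scrap bin, the push stick hangs in its holder, and the other things were left as they were.

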